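# Fit the walnut panel into the cupboard-door frame and turn its buttons

### The job

Slide the dark walnut panel straight up out of the slotted rack by its top edge and fit it into the small door frame: foot in the rebate first, then tipped down until it lies flat and fully home on the ledge. Then swing both wooden turn buttons in, square across the panel, to hold it. Leave the other two panels in the rack and do not knock the things beside the work about.

Things in the scene. Friction and masses are not known exactly. Their poses are not given: they have to be found in the camera images.
- walnut_panel_mid (a point): Centre of the panel to be fitted: dark walnut on faces (both alike) and edges; 80 mm high x 100 mm wide x 9 mm thick, about 60 g. In the rack it stands on a 100 mm edge: z up along its height, y along its width, x through its thickness. Its top edge is 40 mm above this point; the upper 32 mm stand clear of the rack, with 29 mm free to the next panel.
- birch_panel_mid (a point): Centre of a panel of the same size and axes with pale birch faces, in another slot of the rack; stays there.
- white_panel_mid (a point): Centre of a panel of the same size and axes with white faces, in another slot of the rack; stays there.
- rack: Slotted plywood rack, fixed, origin at the centre of its underside, 109 (x) x 133 mm (y). The panels stand on its 10 mm base board; cheeks at its two y ends, tops 58 mm above the bench, have vertical grooves, open at the top, that guide the panels' side edges. Three slots at x = -38, 0, +38 mm, 12 mm wide, 1.5 mm play at each side edge; which panel is in which varies. Between the cheeks it is open.
- door_frame: Small pale wooden door frame, fixed, on a thin black mat, rebate upward; origin under its centre at bench height; 131 (x) x 159 mm (y), +x away from the robot. Its face is 24 mm above the bench. +y stile: left.
- rebate (a point): Centre of the rebate at the height of its ledge, 14 mm above the bench; axes as the frame's. The opening is 87 (x) x 107 mm (y) with upright walls 10 mm high; a 12 mm wide ledge runs round inside the walls, within it the frame is open. The panel is to lie on the ledge, 80 mm side along x, 100 mm side along y; its upper face is then 1 mm below the frame's face.
- left_button (a joint): Angle of the dark wooden turn button on the +y stile of the frame, rad. 0: along the stile, free end toward the robot (-x of the frame). It grows as the free end swings inward over the opening; 1.57: square across, pointing to -y of the frame. Turns stiffly on its screw (about 1 N at the end) and stays where it is left; no stop at 1.57.
- right_button (a joint): The same for the button on the -y stile; it also grows as the free end swings inward; 1.57: pointing to +y of the frame.
- left_button_pivot (a point): Screw of the left button, on its axis, half-way up its thickness: 15 mm beyond the frame's centre in x, 66.5 mm in y, 30 mm above the bench. The button is 15 mm wide and 10 mm thick (25 to 35 mm above the bench); its free end reaches 44 mm from the screw, its short end 12 mm.
- right_button_pivot (a point): The same for the right button, 66.5 mm from the centre on the -y side.
- left_button_tip (a point): Point at half thickness in the left button, 36 mm from the screw toward its free end.
- right_button_tip (a point): Point at half thickness in the right button, 36 mm from the screw toward its free end.
- tape_measure: Yellow tape measure, 36 x 78 x 61 mm, origin under its centre; bystander.
- pencil: Flat red pencil, 118 mm long, origin under its centre; bystander.
- setting_block: White setting block with a black knob, 40 x 60 x 46 mm, origin under its centre; bystander.
- spanner_17: Bright spanner, 194 mm long, origin under its centre; bystander.
- spindle_ring_1: Grey steel spacer ring, 60 mm across, 20 mm high, origin under its centre; bystander.

How it is judged (in metres and radians):
On the way, in this order (a step that is already met when the one before it is completed fails the run):
1. the walnut panel is slid up clear of the rack's slots, upright (z of walnut_panel_mid in the frame of rack above 0.096 m and angle between walnut_panel_mid's own z axis and vertical below 0.35 rad).
2. the walnut panel lies flat and fully home in the frame's rebate (z of walnut_panel_mid in the frame of door_frame between 0.0155 and 0.0215 m and x of walnut_panel_mid in the frame of door_frame between -0.005 and 0.005 m and y of walnut_panel_mid in the frame of door_frame between -0.005 and 0.005 m and angle between the x axis of walnut_panel_mid and the z axis of door_frame, either way round below 0.06 rad and angle between the y axis of walnut_panel_mid and the y axis of door_frame, either way round below 0.12 rad), for 0.2 s.
At the end, for the whole second after the job is handed in: The walnut panel lies flat on the ledge in the rebate (within 3 mm in height, 5 mm sideways, 0.06 rad), both turn buttons point in across it within 0.37 rad of square, the other two panels stand in their slots (within 20 mm) and no bystander has moved over 40 mm (all of step 2 and value of joint left_button between 1.2 and 1.95 rad and value of joint right_button between 1.2 and 1.95 rad and z of each of birch_panel_mid, white_panel_mid in the frame of rack below 0.056 m and distance of each of birch_panel_mid, white_panel_mid from where it was at the start of the episode below 0.02 m and distance of each of tape_measure, pencil, setting_block, spanner_17, spindle_ring_1 from where it was at the start of the episode below 0.04 m); the robot touches nothing.
It fails at once if another panel is pulled up out of its slot (z of any of birch_panel_mid, white_panel_mid in the frame of rack above 0.075 m).
It fails at once if a tool or ring beside the work is knocked more than 40 mm away (distance of any of tape_measure, pencil, setting_block, spanner_17, spindle_ring_1 from where it was at the start of the episode above 0.04 m).
It also fails if it takes over 69 s, if anything falls off the work surface, if the arm or the gripper's body presses on something with over 40 N, if the wrist force passes 120 N, or if a joint passes its speed limit or range.

### The arm

A 6-joint arm with a two-finger parallel gripper is mounted at the origin on a cart in front of the work surface, level with it; the furniture and walls round the work are solid. World frame = base frame: x ahead of the robot, y to its left, z up, the work surface at z = 0. Lengths are in m, angles in degrees, forces in N, time in s.
With the tool pointing down it reaches from about 0.3 to 0.825 m from the base axis. Payload 5.4 kg.
Tool frame: the origin (TCP) lies midway between the tips of the shut fingers; the grasp point (between the pads) lies 19 mm behind it; z points along the fingers, y is the line along which they close (so a half turn about z gives the same grasp; the last joint's range is limited). The gripper opens to 92 mm and grips with 3 to 60 N. Pads are 20 mm wide; open, the fingers measure 128 mm over their backs; the gripper's body (75 mm by 189 mm) begins 69 mm behind the grasp point.
Start: joints at [53.623, 9.076, 91.501, -0, 79.423, -12.038], TCP at [0.237, 0.524, 0.215] pointing down, gripper open.
Joint ranges: [-166.64, 166.64], [-54.1, 131.32], [10.49, 154.53], [-73.88, 253.88], [9.74, 151.15], [-171.62, 171.62]. Speed limits (degrees/s): [147.25, 147.25, 180, 180, 180, 180].

### API

Orientations are given as [roll, pitch, yaw] about the fixed x, y, z axes, in that order (R = Rz(yaw) Ry(pitch) Rx(roll)).
In Python, from rig import manip, cams gives the robot as it stands.
- The arm moves only by the shell command python3 -m inch 'ROWS' [OPENING] [FORCE]. ROWS is a JSON object of lists of equal length, an entry for each row: "linear": the shift along the world's x, y, z in mm, a list of three; "twist": the turn, a rotation vector about the world's x, y, z in degrees, a list of three. In form: {"linear": [[tx, ty, tz], ...], "twist": [[wx, wy, wz], ...]}. A call has 1 to 12 rows; each row shifts and turns the commanded pose from where the row before left it; what a row does not reach is not made up. A row lasts 1/12 s, in which the tool goes at most 41.7 mm and 7.16 degrees, less where a joint would pass 70% of its speed; a pose out of reach is approached as far as the arm can. A call is refused whole if a number of a shift passes 41.7 or a number of a turn 7.16, either way. A call with a gripper value outside its range is refused whole. OPENING is the closure in counts, from 0 (fully open) to 255 (shut), set as the call begins (- or left out, the last holds). The fingers move at their own pace and stop on an object; FORCE is the grip in N (left out, the last holds). Time passes only in rows, so rows that do not move let the fingers close. It gives the time, the measured TCP pose, the force, the opening and the grip force at its end, in the units of the state.
- manip.state(): the state, without advancing time (a new reading comes with each control period).
- cams.camera(name): name is "scene" or "top" or "wrist"; returns the picture (480x640x3 uint8, red, green, blue); there is no depth.
- cams.camera_model(name): a dict with "vfov" (degrees; the focal length in pixels is half the picture's height over the tangent of half this angle, whatever the lens; pixels are square), "cx", "cy" (the principal point, pixels), "dist" ([k1, k2, p1, p2, k3] as OpenCV has them; the pictures are not rectified), "extrinsics" (4x4, takes a point from camera to world coordinates); the wrist camera has in their place "T_tool_cam" (4x4, takes a point from camera to tool coordinates, whose origin is the TCP and whose axes are the flange's). Camera axes: x right, y down, z forward; pixel columns grow to the right and rows downward; lengths in m; the calibration is good to about 2 mm. A picture is of the moment at which its call begins: read the wrist's pose just before it. camera_model takes no time and is no camera call.
- manip.job_done(): hands the job in; it is judged then, once.
The state is a dict: "t": time; "q": joint angles; "qvel": joint speeds; "effort": joint torques, N m; "tool_pos": TCP position; "tcp_rot": TCP orientation; "ft_force": force on the tool from outside, world axes, zero at the start; "moment": the same for the moment, N m; "gripper_width": finger opening in m; "gripper_force": force on a finger pad.
Only numpy, scipy, OpenCV 4.12 (cv2) and the standard library are available. Lean on these libraries where they do the work, as an engineer would, in place of code of your own. Each camera call takes 0.05 s, during which the arm holds its last target. There are 200 camera calls.

## Working session

There is one attempt and no reset: what is moved stays moved. The work goes in short steps, Python scripts to look and compute and a shell command to move; the robot and the scene stay as the last step left them, time stands still between calls to the robot, and variables do not carry over. Pictures are saved under pics/ and viewed, at most 10 in all, crops included, and the job is handed in when it is done.

```bash
ls; mkdir -p pics; python3 - <<'E'
from rig import manip,cams
import cv2
print(manip.state())
for n in("scene","top"):
    m=cams.camera_model(n);print(n,m)
    cv2.imwrite(f"pics/{n}0.png",cams.camera(n)[:,:,::-1])
print(cams.camera_model("wrist"))
E
```

```text
pics
{'t': 0.0, 'q': array([ 5.36228327e+01,  9.11241535e+00,  9.15726821e+01, -1.33411198e-05,
        7.94222697e+01, -1.20375138e+01]), 'qvel': array([ 0.00739888, -0.06010577,  0.10587245, -0.00833718, -0.04267221,
        0.08672358]), 'effort': array([-2.46757527e-04, -3.85556209e+01, -3.22113490e+01,  7.02728005e-02,
        3.77065467e-02, -1.04621397e-04]), 'tool_pos': array([0.23661835, 0.52336792, 0.21361678]), 'tcp_rot': array([-1.79894991e+02, -2.23788093e-02,  1.55660328e+02]), 'ft_force': array([0.46020947, 0.13731115, 0.09869655]), 'moment': array([ 0.03964449, -0.02821684,  0.03281412]), 'gripper_force': 0.0, 'gripper_width': 0.09125646776173328}
scene {'vfov': 54.38917269128093, 'cx': 310.5352101283597, 'cy': 245.21859154657355, 'dist': array([-0.115522,  0.      ,  0.      ,  0.      ,  0.      ]), 'extrinsics': array([[ 0.75884914, -0.26649871,  0.59424442, -0.16269174],
       [-0.6507348 , -0.34712901,  0.67531154, -0.87462622],
       [ 0.02630982, -0.8991551 , -0.43683853,  0.5767026 ],
       [ 0.        ,  0.        ,  0.        ,  1.        ]])}
top {'vfov'
[... 230 characters left out ...]
      [-0.99995917, -0.00697715, -0.00574192, -0.11353918],
       [ 0.00666489, -0.14041874, -0.99006977,  1.02098293],
       [ 0.        ,  0.        ,  0.        ,  1.        ]])}
{'vfov': 66.28416368530416, 'cx': 319.67593652757944, 'cy': 241.3130759857128, 'dist': array([-0.07403922,  0.        ,  0.        ,  0.        ,  0.        ]), 'T_tool_cam': array([[ 2.07861366e-04, -9.71538487e-01, -2.36881670e-01,
         6.58411223e-02],
       [ 9.99999898e-01,  2.97129215e-04, -3.41145532e-04,
         6.79186938e-04],
       [ 4.01820479e-04, -2.36881575e-01,  9.71538449e-01,
        -1.70165333e-01],
       [ 0.00000000e+00,  0.00000000e+00,  0.00000000e+00,
         1.00000000e+00]])}
```

View pics/top0.png

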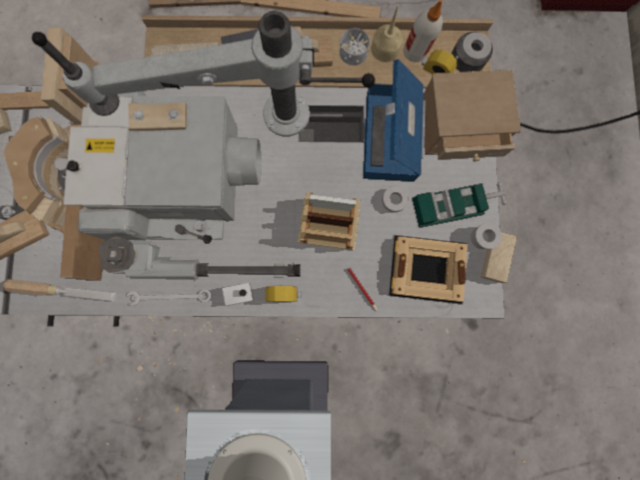

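View pics/scene0.png

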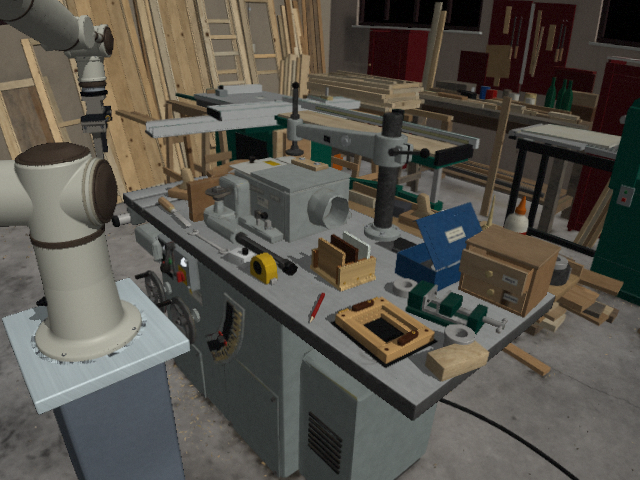

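```bash
cat > h.py <<'E'
import numpy as np,cv2
from rig import manip,cams
def K(m):
    f=240/np.tan(np.radians(m["vfov"])/2); return np.array([[f,0,m["cx"]],[0,f,m["cy"]],[0,0,1.]])
def ext(n):
    m=cams.camera_model(n)
    if n!="wrist": return m,m["extrinsics"]
    s=manip.state(); from scipy.spatial.transform import Rotation as R
    T=np.eye(4);T[:3,:3]=R.from_euler("xyz",s["tcp_rot"],degrees=True).as_matrix();T[:3,3]=s["tool_pos"]
    return m,T@m["T_tool_cam"]
def ray(n,uv,z,E=None):
    "world points of pixels at heights z"
    m,T=ext(n); T=T if E is None else E
    uv=np.array(uv,float).reshape(-1,1,2); p=cv2.undistortPoints(uv,K(m),m["dist"])[:,0]
    d=np.c_[p,np.ones(len(p))]@T[:3,:3].T; o=T[:3,3]
    return o+d*((np.broadcast_to(z,len(p))-o[2])/d[:,2])[:,None]
def proj(n,P,E=None):
    m,T=ext(n); T=T if E is None else E
    Ti=np.linalg.inv(T); return cv2.projectPoints(np.array(P,float),cv2.Rodrigues(Ti[:3,:3])[0],Ti[:3,3],K(m),m["dist"])[0][:,0]
E
python3 - <<'E'
import cv2,numpy as np
a=cv2.imread("pics/top0.png");b=cv2.imread("pics/scene0.png")
r=lambda i,x,y,w,h,s:cv2.resize(i[y:y+h,x:x+w],None,fx=s,fy=s,interpolation=cv2.INTER_CUBIC)
c=np.hstack([r(a,290,185,80,75,5),r(a,385,230,80,75,5)])
d=r(b,300,225,140,38*2-1,5)
cv2.imwrite("pics/c1.png",c);cv2.imwrite("pics/c2.png",r(b,300,225,150,145,4))
E
```

```text
(no output)
```

View pics/c1.png

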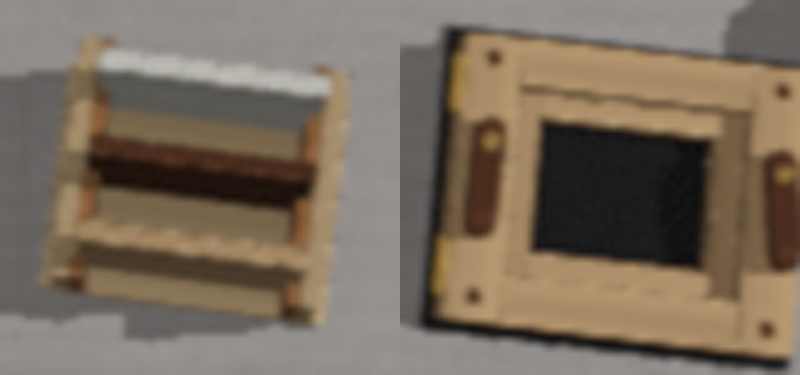

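View pics/c2.png

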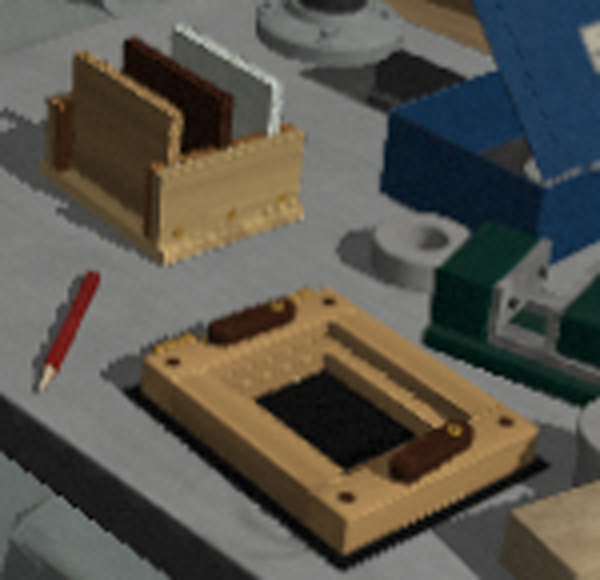

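```bash
python3 - <<'E'
from h import *
f=lambda p,ox,oy:np.array(p)/5+[ox,oy]
w=lambda n,z,p,ox,oy:print(n,np.round(1e3*ray("top",f(p,ox,oy)-.4,z)[:,:2],1).tolist())
w("rack far L,R, near L,R",.058,[[83,38],[350,72],[40,290],[325,325]],290,185)
w("walnut top L,R",.09,[[92,146],[312,172]],290,185)
w("white",.09,[[102,60],[330,85]],290,185)
w("birch",.09,[[80,232],[308,263]],290,185)
w("frame outer fL,nL,nR",.024,[[60,30],[30,322],[390,355]],385,230)
w("screws L,R",.035,[[90,141],[385,174]],385,230)
w("tips L,R",.035,[[80,235],[383,270]],385,230)
w("opening fL, fR,nR(z24)",.024,[[123,87],[352,108],[337,300]],385,230)
# scene check
g=lambda p:np.array(p)/4+[300,225]
s=lambda n,z,p:print("sc",n,np.round(1e3*ray("scene",g(p)-.4,z)[:,:2],1).tolist())
s("walnut top L,R (near upper edge)",.09,[[126,42],[224,95]])
s("screws L,R",.035,[[290,308],[456,429]])
s("frame corners fL nL nR fR",.024,[[330,288],[142,358],[345,530],[538,440]])
s("rack right cheek near,far outer",.058,[[160,172],[302,130]])
E
```

```text
rack far L,R, near L,R [[637.9, -100.7], [623.2, -220.4], [523.7, -82.7], [509.0, -208.4]]
walnut top L,R [[582.1, -105.4], [571.4, -200.1]]
white [[620.0, -109.4], [609.7, -208.1]]
birch [[544.6, -100.6], [531.8, -198.2]]
frame outer fL,nL,nR [[546.0, -308.4], [413.0, -292.2], [399.2, -454.3]]
screws L,R [[493.9, -318.7], [479.8, -451.6]]
tips L,R [[451.6, -313.3], [436.8, -448.9]]
opening fL, fR,nR(z24) [[519.9, -336.7], [510.9, -441.4], [423.6, -431.3]]
sc walnut top L,R (near upper edge) [[578.1, -109.6], [573.2, -200.2]]
sc screws L,R [[498.9, -328.1], [482.1, -454.1]]
sc frame corners fL nL nR fR [[545.2, -317.0], [415.7, -301.3], [392.8, -461.9], [519.8, -477.8]]
sc rack right cheek near,far outer [[519.1, -204.3], [624.9, -219.2]]
```

```bash
python3 -m inch '{"linear":[[0,-10,25],[0,-10,25],[0,-10,25],[0,-10,25],[8,-36,0],[8,-36,0],[8,-36,0],[8,-36,0],[8,-36,0],[8,-36,0],[8,-36,0],[8,-36,0]],"twist":[[0,0,-6],[0,0,-6],[0,0,-6],[0,0,-6],[0,0,-6],[0,0,-6],[0,0,-6],[0,0,-6],[0,0,-6],[0,0,-6],[0,0,-6],[0,0,-6]]}' 0
python3 -m inch '{"linear":[[10,-38,0],[10,-38,0],[10,-38,0],[10,-38,0],[10,-38,0],[15,-36,0],[20,-34,0],[20,-34,0],[25,-30,-10],[25,-30,-10],[25,-30,-10],[25,-30,-10]],"twist":[[0,0,0],[0,0,0],[0,0,0],[0,0,0],[0,0,0],[0,0,0],[0,0,0],[0,0,0],[0,0,0],[0,0,0],[0,0,0],[0,0,0]]}'
python3 -m inch '{"linear":[[20,-30,-15],[10,-20,0],[0,0,0],[0,0,0],[0,0,0]],"twist":[[0,0,0],[0,0,0],[0,0,0],[0,0,0],[0,0,0]]}' 200
python3 - <<'E'
from h import *
m,T=ext("wrist");i=cams.camera("wrist");np.save("T1.npy",T)
cv2.imwrite("pics/w1.png",cv2.resize(i[:,:,::-1],(800,600),interpolation=cv2.INTER_CUBIC));s=manip.state();print(s)
E
```

```text
t: 1.1
tool_pos: [0.3006, 0.1943, 0.3142]
tcp_rot: [-180.0, 0.0, 83.4]
ft_force: [0.9, -1.1, 0.9]
gripper_width: 0.092
gripper_force: 0.0
t: 2.1
tool_pos: [0.5067, -0.2197, 0.2734]
tcp_rot: [-180.0, -0.0, 83.6]
ft_force: [0.4, 0.7, 1.1]
gripper_width: 0.0922
gripper_force: 0.0
t: 2.52
tool_pos: [0.5357, -0.2674, 0.2596]
tcp_rot: [-180.0, -0.0, 83.7]
ft_force: [-0.1, -0.0, -0.3]
gripper_width: 0.0608
gripper_force: 0.0
{'t': 2.5667, 'q': array([-3.80640536e+01,  1.10410588e+01,  8.41455541e+01,  1.38708654e-02,
        8.48037920e+01, -3.17642359e+01]), 'qvel': array([ 0.37335274, -0.71900403,  0.14723513, -0.04746214, -0.14976227,
       -0.13008616]), 'effort': array([-4.98500671e-01, -3.96434247e+01, -3.28377771e+01,  3.70365952e-02,
        3.08591954e-02,  1.64874153e-03]), 'tool_pos': array([ 0.53579366, -0.26718632,  0.26003191]), 'tcp_rot': array([ 1.79984570e+02, -6.69401257e-03,  8.36989281e+01]), 'ft_force': array([0.23790728, 0.53111215, 0.06678841]), 'moment': array([-0.06143117,  0.09556762, -0.01201795]), 'gripper_force': 0.0, 'gripper_width': 0.056733875943506394}
```

View pics/w1.png

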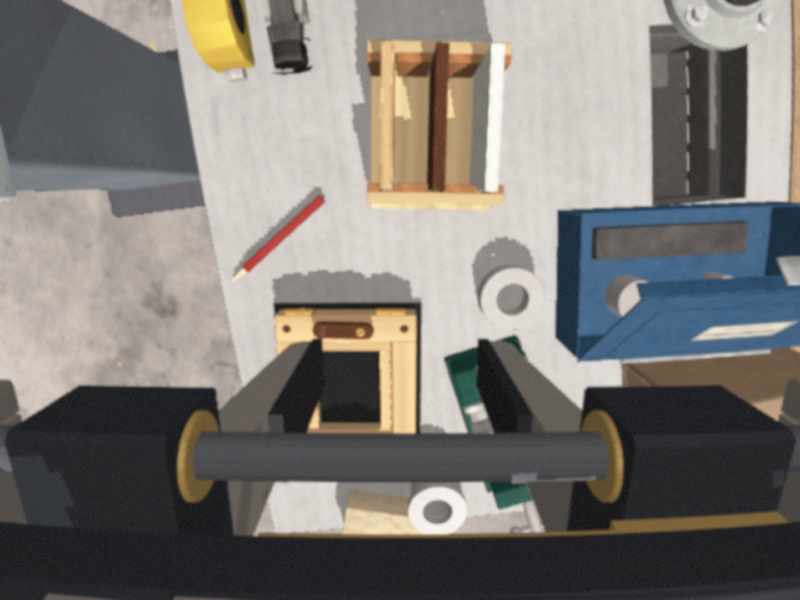

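```bash
python3 - <<'E'
from h import *
T=np.load("T1.npy")
i=cv2.imread("pics/w1.png")
w=lambda n,z,p:print(n,np.round(1e3*ray("wrist",(np.array(p)+.5)/1.25-.5,z,T)[:,:2],1).tolist())
w("walnut top centre L,R",.09,[[442,44],[440,189]])
w("rack outer fL,fR,nL,nR",.058,[[511,43],[503,205],[367,42],[367,207]])
w("frame nL,fL",.024,[[276,311],[420,309]])
w("left screw,tip end",.035,[[361,331],[315,329]])
w("mat fL",.002,[[421,303],[275,303]])
for r in(60,90,120,150,175): 
    g=i[r,420:460].astype(int); print(r,g[:,2].tolist())
E
```

```text
walnut top centre L,R [[583.2, -106.1], [572.5, -203.5]]
rack outer fL,fR,nL,nR [[638.7, -101.4], [624.2, -221.4], [531.2, -89.6], [516.2, -211.3]]
frame nL,fL [[418.7, -295.7], [550.3, -308.3]]
left screw,tip end [[495.4, -319.9], [454.4, -313.5]]
mat fL [[552.2, -308.3], [412.4, -292.8]]
60 [171, 152, 134, 125, 126, 121, 121, 120, 119, 118, 114, 96, 76, 61, 56, 68, 86, 98, 102, 103, 105, 103, 104, 105, 105, 102, 103, 115, 138, 165, 183, 187, 187, 188, 189, 193, 196, 196, 197, 201]
90 [169, 170, 170, 170, 170, 169, 169, 159, 135, 103, 70, 51, 45, 50, 61, 75, 92, 100, 100, 101, 101, 102, 106, 106, 102, 105, 127, 171, 212, 225, 219, 203, 188, 183, 182, 185, 183, 183, 184, 182]
120 [169, 170, 168, 167, 170, 170, 165, 148, 115, 77, 57, 43, 42, 56, 77, 95, 101, 104, 105, 104, 105, 104, 100, 99, 101, 103, 124, 150, 170, 180, 185, 187, 187, 187, 185, 187, 187, 184, 181, 180]
150 [168, 168, 168, 167, 165, 165, 157, 126, 83, 51, 43, 44, 61, 86, 102, 100, 105, 105, 99, 97, 102, 100, 97, 99, 109, 129, 150, 171, 183, 184, 186, 186, 188, 189, 186, 183, 183, 181, 179, 179]
175 [167, 168, 167, 165, 163, 155, 135, 97, 62, 46, 43, 48, 63, 84, 97, 99, 101, 101, 100, 100, 102, 100, 98, 106, 127, 148, 170, 183, 186, 186, 183, 184, 186, 187, 187, 186, 182, 181, 178, 174]
```

```bash
python3 -m inch '{"linear":[[10,28,0],[10,28,0],[11,28,0],[10,28,0],[0,0,-30],[0,0,-30],[0,0,-30],[0,0,-30],[0,0,-20],[0,0,-10],[0,0,0],[0,0,0]],"twist":[[0,0,-0.7],[0,0,0],[0,0,0],[0,0,0],[0,0,0],[0,0,0],[0,0,0],[0,0,0],[0,0,0],[0,0,0],[0,0,0],[0,0,0]]}' 200
python3 - <<'E'
from h import *
m,T=ext("wrist");i=cams.camera("wrist");np.save("T2.npy",T)
cv2.imwrite("pics/w2.png",i[:,:,::-1]);s=manip.state();print(s["tool_pos"],s["tcp_rot"],s["gripper_width"])
E
```

```text
t: 3.57
tool_pos: [0.5773, -0.1558, 0.1108]
tcp_rot: [179.9, 0.0, 83.0]
ft_force: [-0.1, -0.7, 0.2]
gripper_width: 0.02
gripper_force: 0.0
[ 0.57803084 -0.1563304   0.11171666] [1.79825906e+02 5.86400282e-02 8.29860633e+01] 0.019905081772905
```

View pics/w2.png

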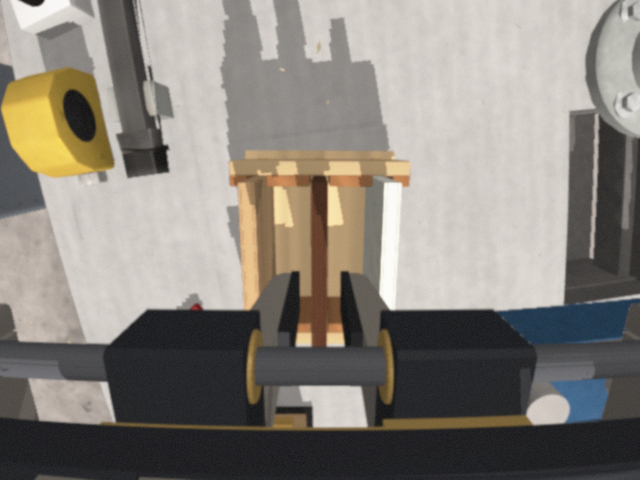

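```bash
python3 -m inch '{"linear":[[0,0,-13],[0,0,-13],[0,0,-13],[0,0,-13],[0,0,0],[0,0,0]],"twist":[[0,0,0],[0,0,0],[0,0,0],[0,0,0],[0,0,0],[0,0,0]]}' 200
python3 -m inch '{"linear":[[0,0,0],[0,0,0],[0,0,0],[0,0,0],[0,0,0],[0,0,0]],"twist":[[0,0,0],[0,0,0],[0,0,0],[0,0,0],[0,0,0],[0,0,0]]}' 255 30
python3 -m inch '{"linear":[[0,0,6],[0,0,8],[0,0,10],[0,0,15],[0,0,20],[0,0,20],[0,0,20],[0,0,20],[0,0,20],[0,0,20],[0,0,10],[0,0,0]],"twist":[[0,0,0],[0,0,0],[0,0,0],[0,0,0],[0,0,0],[0,0,0],[0,0,0],[0,0,0],[0,0,0],[0,0,0],[0,0,0],[0,0,0]]}'
```

```text
t: 4.12
tool_pos: [0.5759, -0.1556, 0.0559]
tcp_rot: [-179.8, -0.1, 83.0]
ft_force: [0.1, -0.6, 1.2]
gripper_width: 0.0196
gripper_force: 0.0
t: 4.62
tool_pos: [0.5774, -0.1563, 0.0582]
tcp_rot: [179.9, 0.0, 83.0]
ft_force: [-0.1, -0.8, 2.1]
gripper_width: 0.0088
gripper_force: 30.0
t: 5.62
tool_pos: [0.5786, -0.1569, 0.2305]
tcp_rot: [179.7, 0.1, 83.0]
ft_force: [-0.0, -0.3, 0.7]
gripper_width: 0.0086
gripper_force: 30.0
```

```bash
python3 -m inch '{"linear":[[-9,-25,0],[-9,-25,0],[-9,-25,0],[-9,-25,0],[-9,-25,0],[-9,-25,-5],[-9,-25,-10],[-9,-25,-15],[-9,-27,-15],[0,0,0],[0,0,0],[0,0,0]],"twist":[[0,0,0.5],[0,0,0.5],[0,0,0.5],[0,0,0],[0,0,0],[0,0,0],[0,0,0],[0,0,0],[0,0,0],[0,0,0],[0,0,0],[0,0,0]]}'
python3 - <<'E'
from h import *
m,T=ext("wrist");i=cams.camera("wrist");np.save("T3.npy",T)
cv2.imwrite("pics/w3r.png",i[:,:,::-1]);cv2.imwrite("pics/w3.png",cv2.resize(i[100:400,120:520,::-1],(800,600),interpolation=cv2.INTER_CUBIC));s=manip.state();print(s["tool_pos"],s["tcp_rot"],s["gripper_width"],s["q"])
t=cams.camera("top");cv2.imwrite("pics/t3.png",t[:,:,::-1])
E
```

```text
t: 6.62
tool_pos: [0.4959, -0.3824, 0.181]
tcp_rot: [-180.0, -0.1, 84.5]
ft_force: [0.6, -0.4, -1.2]
gripper_width: 0.009
gripper_force: 30.0
[ 0.49639328 -0.38229083  0.18168107] [ 1.79991200e+02 -2.30722009e-02  8.45029075e+01] 0.008702953868238343 [-4.86458224e+01  1.80050599e+01  8.47388758e+01  2.34274134e-02
  7.72654242e+01 -4.31538942e+01]
```

View pics/w3.png

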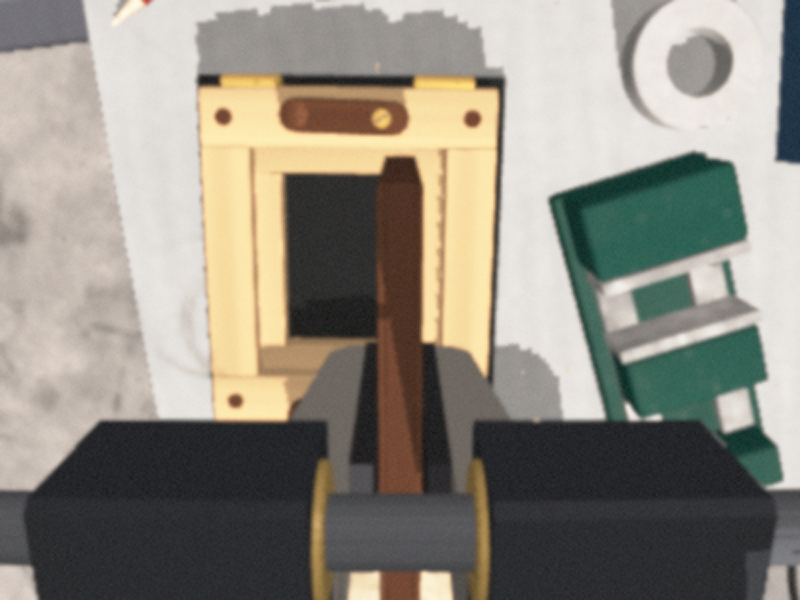

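```bash
python3 - <<'E'
from h import *
T=np.load("T3.npy")
def w(n,z,p):
    r=1e3*ray("wrist",np.array(p)/2+[119.75,99.75],z,T)[:,:2]; print(n,np.round(r,1).tolist()); return r
c=w("corners nL fL",.024,[[199,88],[499,88]])
h=w("holes nL fL nR",.024,[[223,117],[473,118],[235,401]])
s=w("screw",.035,[[381,118]])
w("wall edges +y, -y",.024,[[250,149],[262,375]])
w("panel top end L/R/ foot",[.2125,.2125,.1325,.1325],[[377,187],[422,187],[386,156],[415,156]])
for a in(np.degrees(np.arctan2(*(c[1]-c[0])[::-1])),np.degrees(np.arctan2(*(h[1]-h[0])[::-1])),90+np.degrees(np.arctan2(*(h[0]-h[2])[::-1]))-180):
    print("yaw",a)
a=np.radians(-5.4);R=np.array([[np.cos(a),-np.sin(a)],[np.sin(a),np.cos(a)]])
print(c.mean(0)-R@[0,79.5], s[0]-R@[15,66.5], h[:2].mean(0), R.T@(h[0]-h[2]))
E
```

```text
corners nL fL [[416.5, -300.0], [546.2, -313.0]]
holes nL fL nR [[425.2, -313.4], [534.0, -324.7], [410.8, -445.6]]
screw [[494.3, -320.7]]
wall edges +y, -y [[435.1, -328.4], [425.7, -433.7]]
panel top end L/R/ foot [[497.1, -330.9], [505.5, -331.7], [497.3, -330.4], [505.8, -331.2]]
yaw -5.691748540827043
yaw -5.893852277399302
yaw -6.239589863751917
[ 473.87640272 -385.64490117] [ 473.13142846 -385.47982711] [ 479.59830133 -319.04515646] [  1.94869273 132.97430351]
```

```bash
python3 -m inch '{"linear":[[-4,-1,0],[-4,-1,0],[-4,-1,0],[-4,-1,0],[-4,-0.7,0],[-2,0,0],[0,0,0],[0,0,0],[0,0,0],[0,0,0],[0,0,0],[0,0,0]],"twist":[[-0.64,-6.22,0],[-0.64,-6.22,0],[-0.64,-6.22,0],[-0.64,-6.22,0],[-0.64,-6.22,0],[-0.64,-6.22,0],[-0.64,-6.22,0],[-0.64,-6.22,0],[0,0,-0.4],[0,0,0],[0,0,0],[0,0,0]]}'
python3 - <<'E'
from h import *
from scipy.spatial.transform import Rotation as R
s=manip.state();print(s["tool_pos"],s["ft_force"],s["q"],R.from_euler("xyz",s["tcp_rot"],degrees=True).as_matrix().round(3))
E
```

```text
t: 7.72
tool_pos: [0.4751, -0.3883, 0.1834]
tcp_rot: [130.0, 0.4, 84.1]
ft_force: [-0.0, 0.1, -0.5]
gripper_width: 0.0087
gripper_force: 30.0
[ 0.47514796 -0.38828784  0.1834064 ] [-0.01078922  0.10809611 -0.4667456 ] [ -73.78201337   -3.00976253  121.9170022    59.24386081   55.41956366
 -101.37960959] [[ 0.104  0.64   0.761]
 [ 0.995 -0.061 -0.084]
 [-0.007  0.766 -0.643]]
```

```bash
python3 -m inch '{"linear":[[-0.7,1.3,-20],[0,0,-25],[0,0,-25],[0,0,-25],[0,0,-20],[0,0,-12],[0,0,0],[0,0,0],[0,0,0]],"twist":[[0,0,0],[0,0,0],[0,0,0],[0,0,0],[0,0,0],[0,0,0],[0,0,0],[0,0,0],[0,0,0]]}'
python3 - <<'E'
from h import *
i=cams.camera("scene")
cv2.imwrite("pics/s4.png",cv2.resize(i[260:395,340:520,::-1],None,fx=4.4,fy=4.4,interpolation=cv2.INTER_CUBIC))
E
```

```text
t: 8.47
tool_pos: [0.4742, -0.3875, 0.0562]
tcp_rot: [129.9, 0.4, 84.0]
ft_force: [-0.2, 0.3, -0.6]
gripper_width: 0.0087
gripper_force: 30.0
```

View pics/s4.png

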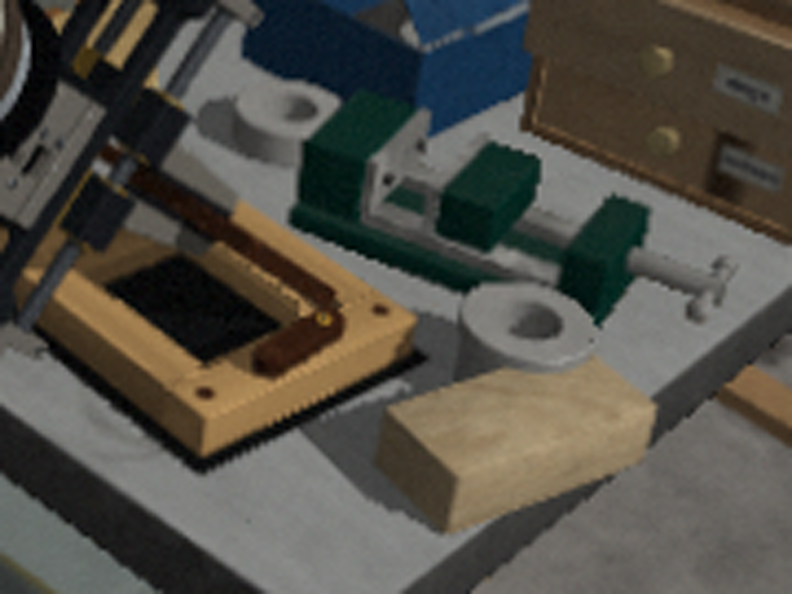

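```bash
python3 - <<'E'
from h import *
a=np.radians(-5.9);X=np.array([np.cos(a),np.sin(a),0]);Y=np.array([-np.sin(a),np.cos(a),0]);c=np.array([.4732,-.3855,0])
P=lambda x,y,z:c+X*x/1e3+Y*y/1e3+[0,0,z/1e3]
L=[("open fR",P(43.5,-53.5,24)),("open nR",P(-43.5,-53.5,24)),("frame fR",P(65.5,-79.5,24)),("frame nR",P(-65.5,-79.5,24)),("foot up R",P(41.4,-50,26.5)),("foot low R",P(35.6,-50,19.5)),("foot up L",P(41.4,50,26.5)),("screwR",P(15,-66.5,35))]
uv=(proj("scene",[p for _,p in L])-[340,260])*4.4
for (n,_),u in zip(L,uv): print(n,u.round())
print([s for s in (manip.state()["tool_pos"]-c)@np.array([X,Y,[0,0,1]]).T])
E
```

```text
open fR [341. 301.]
open nR [202. 366.]
frame fR [416. 313.]
frame nR [206. 416.]
foot up R [333. 294.]
foot low R [322. 310.]
foot up L [186. 194.]
screwR [321. 316.]
[np.float64(0.0011177705646805832), np.float64(-0.0020223078937872062), np.float64(0.056376827045435104)]
```

```bash
python3 -m inch '{"linear":[[0,0.5,-1.5],[0,0,-1.5],[0,0,-1.5],[0,0,0],[0,0,0]],"twist":[[0,0,0],[0,0,0],[0,0,0],[0,0,0],[0,0,0]]}'
python3 -m inch '{"linear":[[0,0,-1],[0,0,-1],[0,0,-1],[0,0,0],[0,0,0]],"twist":[[0,0,0],[0,0,0],[0,0,0],[0,0,0],[0,0,0]]}'
python3 -m inch '{"linear":[[0,0,-1],[0,0,0],[0,0,0]],"twist":[[0,0,0],[0,0,0],[0,0,0]]}'
```

```text
t: 8.93
tool_pos: [0.4732, -0.386, 0.0501]
tcp_rot: [130.0, 0.2, 83.9]
ft_force: [0.8, -0.8, 0.4]
gripper_width: 0.009
gripper_force: 30.0
t: 9.35
tool_pos: [0.4738, -0.3865, 0.0481]
tcp_rot: [129.9, 0.3, 83.9]
ft_force: [-2.0, 0.5, 5.2]
gripper_width: 0.0086
gripper_force: 30.0
t: 9.6
tool_pos: [0.4742, -0.3867, 0.048]
tcp_rot: [129.8, 0.3, 84.0]
ft_force: [-4.1, 3.0, 9.4]
gripper_width: 0.0087
gripper_force: 30.0
```

```bash
python3 -m inch '{"linear":[[1,0,0.5],[1,0,0],[0,0,0],[0,0,0]],"twist":[[0,0,0],[0,0,0],[0,0,0],[0,0,0]]}'
python3 -m inch '{"linear":[[1,0,0],[0,0,0],[0,0,0]],"twist":[[0,0,0],[0,0,0],[0,0,0]]}'
python3 -m inch '{"linear":[[1,0,0],[0,0,0],[0,0,0]],"twist":[[0,0,0],[0,0,0],[0,0,0]]}'
```

```text
t: 9.93
tool_pos: [0.4755, -0.3869, 0.048]
tcp_rot: [129.8, 0.3, 83.9]
ft_force: [-12.0, 2.9, 13.4]
gripper_width: 0.0087
gripper_force: 30.0
t: 10.18
tool_pos: [0.4757, -0.387, 0.048]
tcp_rot: [129.9, 0.3, 83.9]
ft_force: [-24.0, 6.3, 20.1]
gripper_width: 0.0086
gripper_force: 30.0
t: 10.43
tool_pos: [0.4761, -0.3873, 0.0478]
tcp_rot: [129.9, 0.4, 83.9]
ft_force: [-30.4, 8.5, 25.0]
gripper_width: 0.0086
gripper_force: 30.0
```

```bash
python3 -m inch '{"linear":[[-1.6,0.2,-0.3],[-1,0,-1],[-1.2,0,-1.2],[0,0,0],[0,0,0]],"twist":[[0,0,0],[-0.26,-2.5,0],[-0.26,-2.5,0],[0,0,0],[0,0,0]]}'
python3 - <<'E'
from h import *
print(manip.state()["q"])
E
```

```text
t: 10.85
tool_pos: [0.4734, -0.3869, 0.0448]
tcp_rot: [124.9, 0.2, 83.8]
ft_force: [-4.0, -0.1, 4.7]
gripper_width: 0.0085
gripper_force: 30.0
[ -76.28415759   17.22657685  124.5995694    80.27995811   51.44754321
 -132.32702657]
```

```bash
python3 -m inch '{"linear":[[0,0,0],[0,0,0],[0,0,0],[0,0,0],[0,0,0]],"twist":[[0,0,0],[0,0,0],[0,0,0],[0,0,0],[0,0,0]]}' 186
python3 -m inch '{"linear":[[-12,1.2,8.6],[-24,2.5,17],[-24,2.5,17],[-12,1.2,8.6],[0,0,0],[0,0,0],[0,0,0]],"twist":[[0,0,0],[0,0,0],[0,0,0],[0,0,0],[0,0,0],[0,0,0],[0,0,0]]}'
python3 - <<'E'
from h import *
i=cams.camera("scene");cv2.imwrite("pics/s5r.png",i[:,:,::-1])
j=cams.camera("top");cv2.imwrite("pics/t5r.png",j[:,:,::-1])
r=lambda i,x,y,w,h,s:cv2.resize(i[y:y+h,x:x+w,::-1],None,fx=s,fy=s,interpolation=cv2.INTER_CUBIC)
cv2.imwrite("pics/st5.png",np.hstack([r(i,330,285,110,100,4),r(j,385,220,90,100,4)]))
print(manip.state()["tool_pos"],manip.state()["tcp_rot"])
E
```

```text
t: 11.27
tool_pos: [0.4736, -0.3856, 0.0439]
tcp_rot: [125.0, 0.2, 83.9]
ft_force: [-0.4, -0.4, -0.9]
gripper_width: 0.025
gripper_force: 0.1
t: 11.85
tool_pos: [0.4019, -0.3781, 0.0949]
tcp_rot: [125.0, 0.2, 83.9]
ft_force: [0.6, -0.2, -0.0]
gripper_width: 0.0248
gripper_force: 0.0
[ 0.40210861 -0.37765982  0.09454666] [124.96716381   0.1603151   83.98269737]
```

View pics/st5.png

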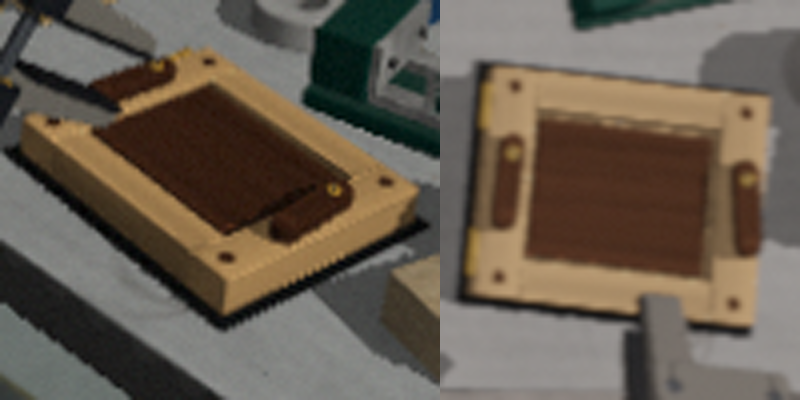

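```bash
python3 -m inch '{"linear":[[0,0,8],[0,0,8],[0,0,8],[0,0,8],[0,0,8],[0,0,8],[0,0,8],[0,0,8],[0,0,8],[0,0,0],[0,0,0],[0,0,0]],"twist":[[0.63,6.1,0],[0.63,6.1,0],[0.63,6.1,0],[0.63,6.1,0],[0.63,6.1,0],[0.63,6.1,0],[0.63,6.1,0],[0.63,6.1,0],[0.63,6.1,0],[0,0,-6.9],[0,0,-6.9],[0,0,-6.9]]}' 255 10
python3 -m inch '{"linear":[[5.4,9.2,0],[5.4,9.2,0],[5.4,9.2,0],[5.4,9.2,0],[5.4,9.2,0],[5.4,9.2,0],[5.4,9.2,0],[5.4,9.2,0],[5.4,9.2,0],[5.4,9.2,0],[0,0,0],[0,0,0]],"twist":[[0,0,-6.9],[0,0,-6.9],[0,0,-6.9],[0,0,-6.9],[0,0,-6.9],[0,0,-6.9],[0,0,-6.9],[0,0,-6.9],[0,0,-6.9],[0,0,-6.9],[0,0,0],[0,0,0]]}'
```

```text
t: 12.95
tool_pos: [0.4029, -0.3771, 0.1655]
tcp_rot: [180.0, 0.2, 63.3]
ft_force: [-0.5, 0.3, -0.5]
gripper_width: 0.0003
gripper_force: 0.0
t: 13.95
tool_pos: [0.4559, -0.2854, 0.1659]
tcp_rot: [179.9, 0.3, -5.2]
ft_force: [-0.4, -0.9, -0.2]
gripper_width: 0.0004
gripper_force: 0.0
```

```bash
python3 -m inch '{"linear":[[0,0,-25],[0,0,-30],[0,0,-30],[0,0,-25],[0,0,-15],[0,0,-8],[0,0,0],[0,0,0],[0,0,0]],"twist":[[0,0,-0.7],[0,0,0],[0,0,0],[0,0,0],[0,0,0],[0,0,0],[0,0,0],[0,0,0],[0,0,0]]}'
python3 -m inch '{"linear":[[0,0,-3],[-0.6,-6,0],[0,0,0],[-0.4,-5.7,0],[-0.4,-5.7,0],[-0.4,-5.6,0],[0,0,0],[0,0,0]],"twist":[[0,0,0],[0,0,0],[0,0,0],[0,0,0],[0,0,0],[0,0,0],[0,0,0],[0,0,0]]}'
```

```text
t: 14.7
tool_pos: [0.4564, -0.2873, 0.0352]
tcp_rot: [179.8, 0.1, -6.2]
ft_force: [0.3, -0.3, -0.1]
gripper_width: 0.0004
gripper_force: 0.0
t: 15.37
tool_pos: [0.4538, -0.31, 0.0309]
tcp_rot: [179.8, 0.2, -6.2]
ft_force: [0.4, 0.5, 0.9]
gripper_width: 0.0006
gripper_force: 0.1
```

```bash
python3 -m inch '{"linear":[[2.5,-5.1,0],[2.5,-5.1,0],[2.5,-5.1,0],[4.7,-3.2,0],[4.7,-3.2,0],[4.7,-3.1,0],[0,0,0],[0,0,0],[0,0,0]],"twist":[[0,0,0],[0,0,0],[0,0,0],[0,0,0],[0,0,0],[0,0,0],[0,0,0],[0,0,0],[0,0,0]]}'
python3 - <<'E'
from h import *
i=cams.camera("scene")
r=lambda i,x,y,w,h,s:cv2.resize(i[y:y+h,x:x+w,::-1],None,fx=s,fy=s,interpolation=cv2.INTER_CUBIC)
j=cams.camera("wrist")
cv2.imwrite("pics/st6.png",np.hstack([r(i,330,270,110,125,4),cv2.resize(j[:,:,::-1],(360,500))[:, :] if 0 else r(j,200,200,180,250,2)]))
E
```

```text
t: 16.12
tool_pos: [0.4759, -0.334, 0.0308]
tcp_rot: [179.9, 0.2, -6.2]
ft_force: [-0.1, 0.2, 0.2]
gripper_width: 0.0002
gripper_force: 0.0
```

View pics/st6.png

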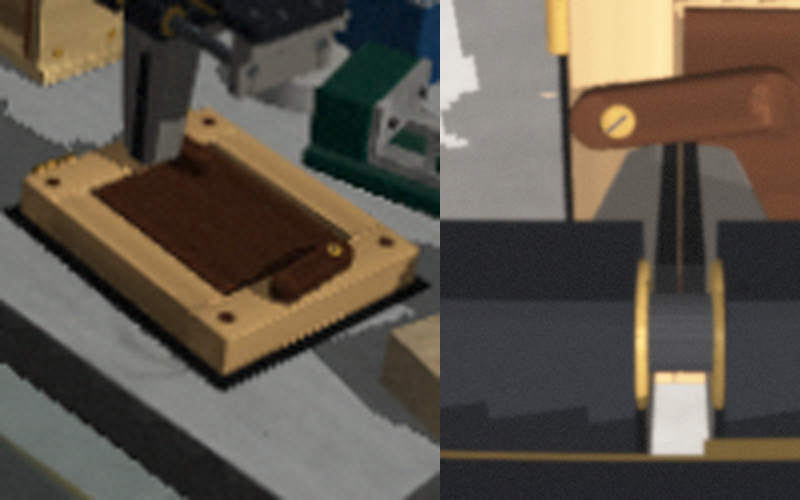

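```bash
python3 -m inch '{"linear":[[-4,0.4,0],[-4,0.4,0],[0,0,25],[0,0,25],[0,0,20],[0,0,0],[0,0,0]],"twist":[[0,0,0],[0,0,0],[0,0,0],[0,0,0],[0,0,0],[0,0,0],[0,0,0]]}'
python3 - <<'E'
from h import *
i=cv2.imread("pics/top0.png").astype(int)
print(np.round(1e3*ray("top",[[498,233],[516,238],[507,283],[485,277]],.035)[:,:2]))
for r in (255,262,269,274,278,282): print(r,i[r,464:512,2].tolist())
E
```

```text
t: 16.8
tool_pos: [0.4677, -0.3339, 0.1018]
tcp_rot: [179.8, 0.1, -6.2]
ft_force: [-0.4, 0.3, -0.9]
gripper_width: 0.0005
gripper_force: 0.0
[[ 552. -538.]
 [ 541. -578.]
 [ 439. -552.]
 [ 452. -503.]]
255 [178, 178, 168, 151, 126, 101, 95, 95, 97, 98, 99, 98, 97, 97, 96, 96, 96, 96, 95, 96, 97, 96, 97, 98, 100, 108, 135, 156, 163, 162, 161, 158, 157, 159, 162, 167, 170, 170, 169, 168, 169, 170, 171, 173, 172, 170, 170, 167]
262 [134, 158, 154, 126, 102, 99, 97, 98, 97, 97, 97, 96, 96, 97, 97, 97, 96, 98, 99, 97, 96, 97, 100, 105, 123, 147, 159, 163, 164, 161, 162, 166, 169, 167, 167, 169, 170, 169, 168, 170, 173, 176, 176, 176, 176, 178, 172, 145]
269 [87, 103, 108, 100, 98, 97, 97, 97, 97, 96, 95, 96, 97, 97, 97, 97, 98, 97, 97, 96, 98, 101, 114, 142, 159, 161, 160, 159, 159, 159, 161, 161, 162, 164, 166, 168, 169, 170, 167, 163, 162, 166, 173, 175, 169, 149, 132, 127]
274 [78, 83, 91, 96, 97, 97, 97, 97, 97, 97, 96, 95, 95, 94, 95, 96, 95, 94, 96, 100, 102, 115, 142, 154, 158, 156, 154, 156, 159, 160, 162, 163, 164, 162, 161, 160, 159, 159, 159, 163, 165, 167, 170, 167, 142, 130, 130, 130]
278 [78, 85, 94, 98, 98, 98, 98, 99, 98, 98, 97, 97, 97, 97, 97, 97, 96, 94, 91, 87, 84, 81, 79, 81, 87, 94, 103, 114, 127, 139, 148, 151, 153, 157, 160, 160, 160, 162, 162, 165, 167, 171, 169, 151, 133, 127, 126, 125]
282 [93, 126, 146, 153, 153, 152, 150, 148, 148, 149, 146, 132, 118, 107, 99, 98, 101, 99, 98, 99, 98, 98, 97, 97, 97, 97, 98, 97, 98, 98, 96, 95, 97, 104, 106, 104, 98, 95, 93, 102, 112, 117, 121, 124, 126, 128, 129, 127]
```

```bash
python3 -m inch '{"linear":[[-6,-23.7,0],[-6,-23.7,0],[-6,-23.7,0],[-6,-23.7,0],[-6,-23.7,0],[-6,-23.7,0],[0,0,0],[0,0,-20],[0,0,-20],[0,0,-15],[0,0,0],[0,0,0]],"twist":[[0,0,0],[0,0,0],[0,0,0],[0,0,0],[0,0,0],[0,0,0],[0,0,0],[0,0,0],[0,0,0],[0,0,0],[0,0,0],[0,0,0]]}'
python3 -m inch '{"linear":[[0,0,-5],[0,0,-5],[0,0,-5],[0,0,0],[0,0,0]],"twist":[[0,0,0],[0,0,0],[0,0,0],[0,0,0],[0,0,0]]}'
```

```text
t: 17.8
tool_pos: [0.4305, -0.4734, 0.0436]
tcp_rot: [-179.9, 0.4, -6.2]
ft_force: [-0.4, 0.4, -0.2]
gripper_width: 0.0005
gripper_force: 0.0
t: 18.22
tool_pos: [0.4313, -0.4753, 0.0307]
tcp_rot: [179.9, 0.3, -6.2]
ft_force: [0.7, -0.3, -0.1]
gripper_width: 0.0003
gripper_force: 0.0
```

```bash
python3 -m inch '{"linear":[[1.9,3.8,0],[1.9,3.8,0],[1.8,5.3,0],[1.8,5.3,0],[3.5,4.5,0],[3.5,4.5,0],[3.5,4.5,0],[4.9,2.2,0],[4.9,2.2,0],[4.9,2.1,0],[0,0,0],[0,0,0]],"twist":[[0,0,0],[0,0,0],[0,0,0],[0,0,0],[0,0,0],[0,0,0],[0,0,0],[0,0,0],[0,0,0],[0,0,0],[0,0,0],[0,0,0]]}'
python3 -m inch '{"linear":[[-4,0.4,0],[-4,0.4,0],[-4,0.4,0],[0,0,25],[0,0,35],[0,0,35],[-20,0,20],[-30,0,0],[-30,0,0],[-30,0,0],[0,0,0],[0,0,0]],"twist":[[0,0,0],[0,0,0],[0,0,0],[0,0,0],[0,0,0],[0,0,0],[0,0,0],[0,0,0],[0,0,0],[0,0,0],[0,0,0],[0,0,0]]}'
python3 - <<'E'
from h import *
im=cams.camera("top");cv2.imwrite("pics/t7r.png",im[:,:,::-1])
im2=cams.camera("scene");cv2.imwrite("pics/s7r.png",im2[:,:,::-1])
# rectified plan view of frame, z=.035: u along frame -y, v along -x, coarse 4 mm red channel
a=np.radians(-5.9);X=np.array([np.cos(a),np.sin(a),0]);Y=np.array([-np.sin(a),np.cos(a),0]);c=np.array([.4732,-.3855,0])
for n,I in(("top",im),("scene",im2)):
  print(n)
  for x in range(44,-48,-6):
    P=[c+X*x/1e3+Y*y/1e3+[0,0,.030] for y in range(80,-81,-5)]
    uv=proj(n,P).astype(np.float32)
    r=cv2.remap(I[:,:,0],uv[None,:,0],uv[None,:,1],cv2.INTER_LINEAR)[0]
    print(f"{x:4d}"," ".join(f"{v:3d}" for v in r))
E
```

```text
t: 19.22
tool_pos: [0.4646, -0.4371, 0.0305]
tcp_rot: [179.9, 0.2, -6.2]
ft_force: [0.2, 0.6, 0.3]
gripper_width: 0.0
gripper_force: 0.1
t: 20.22
tool_pos: [0.3407, -0.4363, 0.146]
tcp_rot: [179.8, 0.2, -6.4]
ft_force: [0.1, -0.2, 0.8]
gripper_width: 0.0006
gripper_force: 0.0
top
  44 157 169 170 175 178 163 174 170 168 173 173 169 171 172 171 169 171 173 170 168 171 172 170 166 166 166 152 166 172 173 179 167 135
  38 162 168 171 175 178 132 110 114 129 114 113 113 117 149 130 128 115 114 120 133 137 116 125 124 112 108 128 166 171 172 179 171 126
  32 167 169 171 175 179 114  76  78  78  78  77  78  77  79  78  77  78  81  80  78  79  82  81  77  77  92 131 167 170 173 179 166 127
  26 157 169 172 176 180 115  73  72  71  73  75  71  69  69  70  69  70  69  69  70  69  67  71  70  71  84 129 165 172 174 179 171 112
  20 139 129 114 110  91  77  77  75  75  78  80  78  74  74  74  74  75  74  57  54  51  64  80  79  78  80  83  93 105 120 136 150 110
  14  95  79 119 141  83  77  78  78  77  79  78  72  74  73  72  72  73  68  50  48  47  59  80  80  75  75  75  76  81 131 123  90  
[... 2870 characters left out ...]
157 164 167 174
 -22 112  76 128 161 166 169 179 154  58  53  52  52  53  52  50  53  53  52  52  53  53  52  50  51  51  50  53  57  99 159 164 167 173
 -28  75  74 134 160 166 172 180 156  55  51  55  53  52  51  54  50  52  53  54  52  52  50  50  50  51  50  52  50  95 156 164 169 175
 -34 120 114 131 164 168 172 179 150  64  51  52  52  53  51  53  50  52  52  51  50  52  48  50  48  50  50  48  49  80 158 165 170 175
 -40 126 142 166 164 168 173 179 149  61  52  56  53  55  54  53  53  52  52  51  51  51  51  51  50  51  50  48  54  88 158 163 170 174
 -46 128 138 162 162 168 173 181 142  66  56  51  62  53  52  58  55  53  57  54  54  58  54  56  56  57  61  58  62  95 159 163 171 175
```

```bash
python3 -m inch '{"linear":[[26,13.4,0],[26,13.4,0],[26,13.4,0],[26,13.4,0],[0,0,-25],[0,0,-25],[0,0,-25],[0,0,-25],[0,0,-14],[0,0,0],[0,0,0],[0,0,0]],"twist":[[0,0,0],[0,0,0],[0,0,0],[0,0,0],[0,0,0],[0,0,0],[0,0,0],[0,0,0],[0,0,0],[0,0,0],[0,0,0],[0,0,0]]}'
python3 -m inch '{"linear":[[0,0,-3],[0,0,-2],[0,0,-2],[0,0,0],[0,0,0]],"twist":[[0,0,0],[0,0,0],[0,0,0],[0,0,0],[0,0,0]]}'
python3 -m inch '{"linear":[[0,0,-1],[0,0,-1],[0,0,0],[0,0,0]],"twist":[[0,0,0],[0,0,0],[0,0,0],[0,0,0]]}'
```

```text
t: 21.32
tool_pos: [0.4472, -0.3832, 0.0331]
tcp_rot: [179.8, 0.1, -6.2]
ft_force: [0.1, -0.4, -0.6]
gripper_width: 0.0004
gripper_force: 0.0
t: 21.73
tool_pos: [0.4459, -0.3825, 0.0249]
tcp_rot: [179.9, 0.2, -6.2]
ft_force: [0.2, -0.2, 0.6]
gripper_width: 0.0002
gripper_force: 0.0
t: 22.07
tool_pos: [0.446, -0.3827, 0.0234]
tcp_rot: [179.8, 0.2, -6.2]
ft_force: [-1.2, 1.6, 5.5]
gripper_width: 0.0003
gripper_force: 2.6
```

Contact comes at about 23 mm near the edge, so the panel is flat and home. I'll retract and hand in.

```bash
python3 -m inch '{"linear":[[0,0,10],[0,0,25],[0,0,35],[0,0,35],[-25,0,10],[-25,0,0],[0,0,0],[0,0,0],[0,0,0],[0,0,0]],"twist":[[0,0,0],[0,0,0],[0,0,0],[0,0,0],[0,0,0],[0,0,0],[0,0,0],[0,0,0],[0,0,0],[0,0,0]]}'
python3 -c "
from rig import manip
print(manip.job_done())"
```

```text
t: 22.9
tool_pos: [0.3965, -0.3823, 0.1375]
tcp_rot: [179.9, 0.3, -6.2]
ft_force: [0.0, 0.0, -0.1]
gripper_width: 0.0006
gripper_force: 0.0
the job is handed in; nothing more can be done
None
```

The walnut panel is fitted and the job is handed in at about 23 s of the 69 s allowed: the panel lies flat on the ledge (fingertip contact at 23 mm height), both turn buttons measure about square across it, and I saw no contact with the other panels or bystanders, though I did not re-measure their positions at the end.

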